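Close up the valve row and shut the gate

ROBOT

A 7-joint arm with a two-finger parallel gripper is mounted at the origin on a cart in front of the work surface, level with it; the furniture and walls round the work are solid. World frame = base frame: x ahead of the robot, y to its left, z up, the work surface at z = 0. Lengths are in m, angles in rad, forces in N, time in s.
With the tool pointing down it reaches from about 0.35 to 0.9 m from the base axis. Payload 19.9 kg.
Tool frame: the origin (TCP) lies at the very end of the fingers, on their centre line; the grasp point (between the pads) lies 19 mm behind it (pinch_z is the distance from the TCP to the grasp point, in m); z points along the fingers, y is the direction in which the jaws open and shut (so a half turn about z gives the same grasp; the last joint's range is limited). The gripper opens to 85 mm and grips with 20 to 120 N. Pads are 22 mm wide; open, the fingers measure 114 mm over their backs; the gripper's body (76 mm by 85 mm) begins 54 mm behind the grasp point. The pads swing forward as they close: fully open they stand 13 mm farther back than shut.
Start: joints at [-1.389, 0.417, -0.01, 1.614, 0.005, 1.111, -0.053], TCP at [0.138, 0.61, 0.231] pointing down, gripper open.
Joint ranges: [-2.81, 2.81], [-0.39, 2.02], [-1.27, 1.25], [0.06, 2.57], [-1.19, 4.33], [0.19, 2], [-2.82, 2.82]. Speed limits (rad/s): [1.89, 1.89, 2.39, 2.39, 3.01, 3.01, 3.01].

INTERFACE

Orientations are given as [roll, pitch, yaw] about the fixed x, y, z axes, in that order (R = Rz(yaw) Ry(pitch) Rx(roll)).
In Python, from station import state, get_image, sign_off, pinch_z gives the robot as it stands. The module is installed in compiled form; this text tells all that it offers.
- The arm moves only by the tool step_arm, never from a script. Its argument "deltas" is text: rows parted by semicolons, each of 7 numbers parted by spaces: the finger opening in m, from 0 to 0.0854, then the shift along the tool's x, y, z in m, then the turn, a rotation vector about the tool's x, y, z in rad. A call has 1 to 20 rows; each row is the pose to reach, as a shift and turn from the pose commanded when the call began, along the tool's axes at that moment; what a row does not reach only later rows make up. A row lasts 1/10 s, in which the tool goes at most 50 mm and 8.59 degrees, less where a joint would pass 70% of its speed; a pose out of reach is approached as far as the arm can. A call with a gripper value outside its range is refused whole. The fingers move at their own pace and stop on an object; the grip force is fixed at half the most. Time passes only in rows, so rows that repeat a pose let the fingers close. It gives the time, the measured TCP pose, the force and the opening at its end, in the units of the state.
- state(): the state, without advancing time (a new reading comes with each control period).
- get_image(name): name is "scene" or "top" or "wrist"; returns a dict with "frame" (480x640x3 uint8, red, green, blue), "fx", "fy", "cx", "cy" (pixels), "dist_coeffs" ([k1, k2, p1, p2, k3] as OpenCV has them; the pictures are not rectified), "R" (3x3) and "t" (3): a world point X has camera coordinates R X + t. Camera axes: x right, y down, z forward; pixel columns grow to the right and rows downward; lengths in m; the calibration is good to about 2 mm. A picture is of the moment at which its call begins. There is no depth.
- sign_off(): hands the job in, once; it reports no verdict.
The state is a dict: "time": time; "q": joint angles; "dq": joint speeds; "tau": joint torques, N m; "tcp_pos": TCP position; "eef_rot": TCP orientation; "contact_force": force on the tool from outside, world axes, zero at the start; "torque": the same for the moment, N m; "grip_width": finger opening in m.
Only numpy, scipy, OpenCV 4.12 (cv2) and the standard library are available. Lean on these libraries where they do the work, as an engineer would, in place of code of your own. Each camera call takes 0.05 s, during which the arm holds its last target.

TASK

Four solenoid valves stand side by side, touching, in the mounting rail. Push the row along the rail as one train, from behind, until it is fully home against the end stop with no gaps, then push the hinged gate bar fully shut across the rail behind the last valve. Only push: pick nothing up, keep the valves together and upright in the rail and leave the other things alone.

Things in the scene. Friction and masses are not known exactly. Their poses are not given: they have to be found in the camera images.
- rail: fixed aluminium channel, 320x72 mm. Origin at table height on its centre line; y runs along it to the end stop (dark block, 36 mm tall, face at y = +135 mm), x across. Floor 8 mm above the table, from y = -165 mm (open end) to the stop; inner width 52.6 mm; side walls 8 mm thick, tops 20 mm above the table. When home, the row's rear face is at y = +47 mm; sliding the row takes 2 to 6 N
- valve_0: solenoid valve in the row (valve_0 nearest the stop, valve_3 rearmost): black coil and grey plug on a white base, 22 mm thick along the rail, 50 mm wide across it, about 55 mm tall, 0.1 to 0.2 kg. Origin at the centre of its underside (on the rail's floor); its x axis points along the rail to the stop. Its front and rear faces are flat and upright, 11 mm either side of the origin
- valve_1: solenoid valve in the row (valve_0 nearest the stop, valve_3 rearmost): black coil and grey plug on a white base, 22 mm thick along the rail, 50 mm wide across it, about 55 mm tall, 0.1 to 0.2 kg. Origin at the centre of its underside (on the rail's floor); its x axis points along the rail to the stop. Its front and rear faces are flat and upright, 11 mm either side of the origin
- valve_2: solenoid valve in the row (valve_0 nearest the stop, valve_3 rearmost): black coil and grey plug on a white base, 22 mm thick along the rail, 50 mm wide across it, about 55 mm tall, 0.1 to 0.2 kg. Origin at the centre of its underside (on the rail's floor); its x axis points along the rail to the stop. Its front and rear faces are flat and upright, 11 mm either side of the origin
- valve_3: solenoid valve in the row (valve_0 nearest the stop, valve_3 rearmost): black coil and grey plug on a white base, 22 mm thick along the rail, 50 mm wide across it, about 55 mm tall, 0.1 to 0.2 kg. Origin at the centre of its underside (on the rail's floor); its x axis points along the rail to the stop. Its front and rear faces are flat and upright, 11 mm either side of the origin
- stop_face (a point): centre of the end stop's face, 22 mm above the table
- gate (a joint): gate angle, growing anticlockwise from above. 0 = wide open (bar points outward and back, 30 degrees outside parallel to the rail), 0.52 = parallel to the rail, pointing to its open end, 2.094 = shut, square across the rail (mechanical stop), its front face 5 mm behind the row when that is home. Starts at 0 to 0.5, stays where left, moves with about 1 N near its end
- gate_pivot (a point): point on the gate's hinge axis, 37 mm above the table; at x = -46 mm, y = +38 mm in the rail's frame. The hinge barrel is 19 mm across
- gate_end (a point): middle of the free end of the gate, a steel flat bar 8 mm thick and 26 mm tall (lower edge 24 mm, upper edge 50 mm above the table), 85 mm from the hinge axis
- bellows_cup: red bellows suction cup, 62 mm across, 48 mm tall, a bystander to be left alone; origin at the centre of its underside
- tee_fitting: black push-in tee, 35x54x17 mm, a bystander to be left alone; origin at the centre of its underside
- thread_tape: small blue and white spool of thread tape, 54 mm across, 16 mm tall, a bystander to be left alone; origin at the centre of its underside
- threadlock_bottle: small red bottle with a pointed cap, 24x36 mm, 92 mm tall, standing beside the end stop, a bystander to be left alone; origin at the centre of its underside
- bolt: steel hexagon bolt, 47 mm long, lying, a bystander to be left alone; origin at the centre of its underside

How it is judged:
On the way, in this order (a step that is already met when the one before it is completed fails the run):
1. the whole row is home against the end stop (y of valve_0 in the frame of rail above 0.12 m and z of each of valve_0, valve_1, valve_2, valve_3 in the frame of rail below 0.012 m and angle between each of valve_0, valve_1, valve_2, valve_3's own z axis and vertical below 0.1 rad and y of valve_1 in the frame of rail above 0.098 m and y of valve_2 in the frame of rail above 0.076 m and y of valve_3 in the frame of rail above 0.054 m), for 0.2 s.
2. the gate is shut behind the row (value of joint gate above 2 rad), for 0.2 s.
At the end, for the whole second after the job is handed in: every valve upright in the rail and within 4 mm of its place in the closed row against the end stop, at rest; the gate shut to within 5 degrees (joint above 2.0) (all of step 1 and value of joint gate above 2 rad and linear speed of each of valve_0, valve_1, valve_2, valve_3 below 0.01 m/s); the robot touches nothing.
It fails at once if a valve is lifted (10 mm) or tipped (20 degrees) (z of any of valve_0, valve_1, valve_2, valve_3 in the frame of rail above 0.018 m or angle between any of valve_0, valve_1, valve_2, valve_3's own z axis and vertical above 0.35 rad).
It fails at once if the row is pulled apart: a gap of more than 10 mm between neighbouring valves (distance between valve_0 and valve_1 above 0.032 m or distance between valve_1 and valve_2 above 0.032 m or distance between valve_2 and valve_3 above 0.032 m).
It fails at once if a bystander is moved more than 20 mm (distance of any of bellows_cup, tee_fitting, thread_tape, threadlock_bottle, bolt from where it was at the start of the episode above 0.02 m).
It also fails if it takes over 51 s, if anything falls off the work surface, if the arm or the gripper's body presses on something with over 40 N, if the wrist force passes 120 N, or if a joint passes its speed limit or range.

## Working session

There is one attempt and no reset: what is moved stays moved. The work goes in short steps, Python scripts to look and compute and a tool call to move; the robot and the scene stay as the last step left them, time stands still between calls to the robot, and variables do not carry over. Pictures are saved under pics/ and viewed, and the job is handed in when it is done.

Besides the shell and the picture viewer there is one more tool, called after "Emit:" as name(argument=value, ...) on one line, values as JSON. step_arm: Moves the arm, as the interface text tells. Its arguments: {"type":"object","properties":{"deltas":{"type":"string"}},"required":["deltas"]}

```bash
mkdir -p pics
python3 - <<'E'
from station import *
import cv2
s=state();print(s['time'],s['tcp_pos'],s['eef_rot'],s['q'],s['grip_width'],pinch_z)
for n in ['scene','top','wrist']:
    d=get_image(n);cv2.imwrite(f'pics/{n}0.png',d['frame'][:,:,::-1]);print(n,d['fx'],d['cx'],d['cy'],d['dist_coeffs'],d['R'],d['t'])
E
```

```text
0.0 [0.13801959 0.60920964 0.23066019] [-3.14034481e+00  7.05967989e-05  2.91880824e+00] [-1.38951001  0.41797983 -0.01030121  1.61416569  0.00467441  1.11072099
 -0.05299334] 0.08532595846266662 0.0187
scene 524.4666513819955 331.2144834041281 237.3988124894008 [0.03234514 0.         0.         0.         0.        ] [[-0.68318285 -0.73023489 -0.00426512]
 [-0.55576281  0.52372371 -0.64563238]
 [ 0.47369704 -0.43871458 -0.76363646]] [0.40264885 0.333395   0.66084311]
top 434.9783079816313 319.57974625789404 244.28339697052658 [-0.08405534  0.          0.          0.          0.        ] [[ 0.00821763 -0.99996558 -0.00114779]
 [-0.9890014  -0.00795801 -0.14769194]
 [ 0.14767772  0.00234885 -0.98903275]] [0.00368106 0.54827798 0.83765027]
wrist 387.0932518360027 314.2267641851497 238.58092904671284 [-0.08375038  0.          0.          0.          0.        ] [[ 2.21169117e-01  9.75235027e-01 -9.29457377e-04]
 [ 9.32610306e-01 -2.11223572e-01  2.92613431e-01]
 [ 2.85170544e-01 -6.55838759e-02 -9.56230368e-01]] [-0.62453344 -0.03830792  0.37971779]
```

View pics/scene0.png

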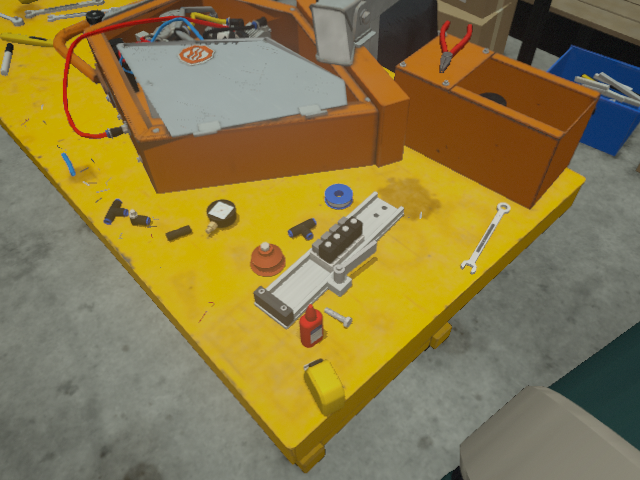

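View pics/top0.png

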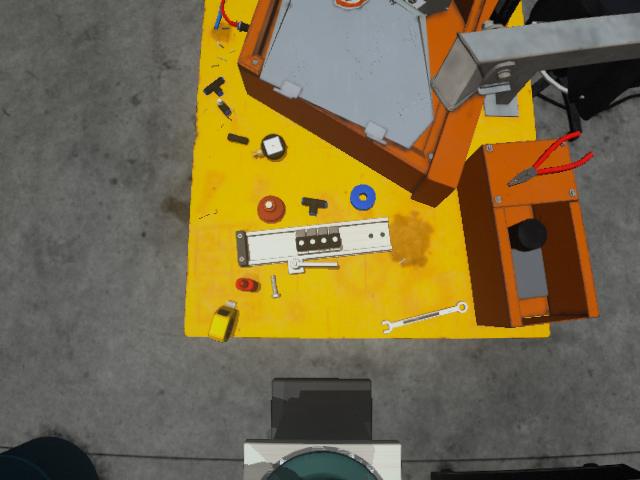

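View pics/wrist0.png

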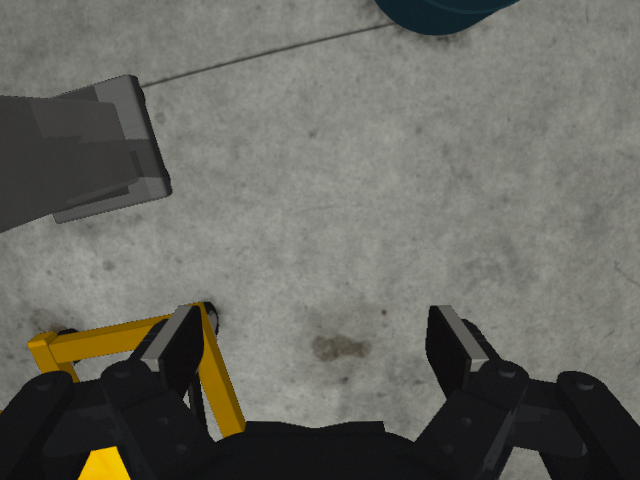

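The scene and top views show the rail with its stop at about (241,248) in top, open end at about (389,235), the row at 297–340 and the gate pivot at (295,266) with its bar pointing right. I'll zoom in for measurement.

Run:
```python
from station import *
import cv2
d=get_image('top');f=d['frame'][:,:,::-1]
cv2.imwrite('pics/topz.png',cv2.resize(f[180:300,220:420],None,fx=4,fy=4,interpolation=cv2.INTER_CUBIC))
d=get_image('scene');f=d['frame'][:,:,::-1]
cv2.imwrite('pics/scz.png',cv2.resize(f[180:350,240:420],None,fx=3.5,fy=3.5,interpolation=cv2.INTER_CUBIC))
```

```text
(no output)
```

View pics/topz.png

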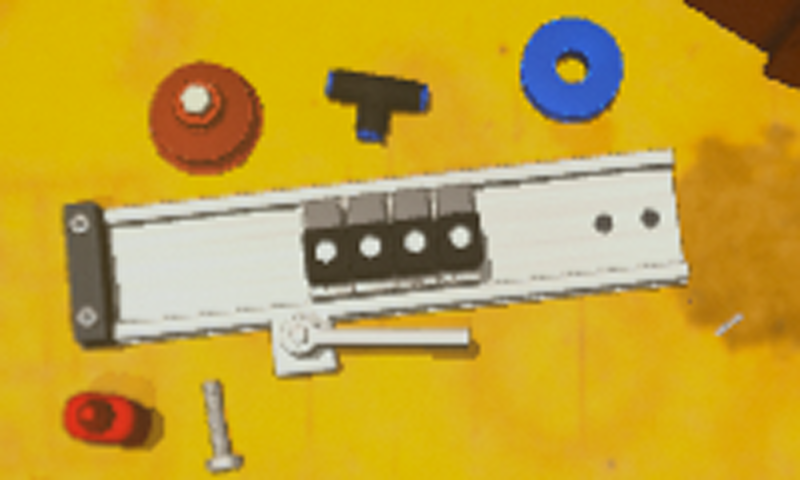

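View pics/scz.png

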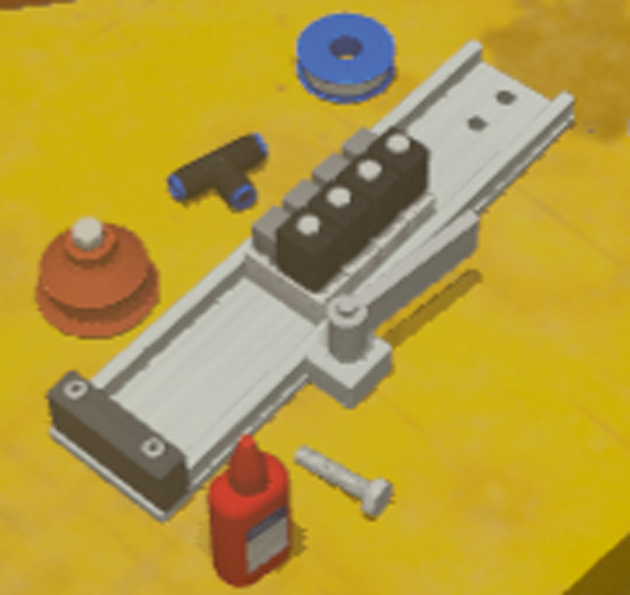

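```bash
cat > h.py <<'E'
from station import *
import cv2,numpy as np
def ray(d,uv):
    K=np.array([[d['fx'],0,d['cx']],[0,d['fy'],d['cy']],[0,0,1]])
    p=cv2.undistortPoints(np.array([[uv]],float),K,np.array(d['dist_coeffs'],float))[0,0]
    R=np.array(d['R']);c=-R.T@np.array(d['t']);return c,R.T@np.array([p[0],p[1],1])
def onz(d,uv,z):
    c,v=ray(d,uv);return c+v*(z-c[2])/v[2]
def proj(d,X):
    K=np.array([[d['fx'],0,d['cx']],[0,d['fy'],d['cy']],[0,0,1]])
    return cv2.projectPoints(np.array(X,float).reshape(-1,1,3),cv2.Rodrigues(np.array(d['R']))[0],np.array(d['t'],float),K,np.array(d['dist_coeffs'],float))[0][:,0]
T=lambda u,v:(220+(u-1.5)/4,180+(v-1.5)/4)
S=lambda u,v:(240+(u-1.25)/3.5,180+(v-1.25)/3.5)
E
cat > a.py <<'E'
from h import *
d=get_image('top');e=get_image('scene')
P=lambda n,z,*uv:print(n,np.round([onz(d,T(*p),z) for p in uv],4).tolist())
Q=lambda n,z,*uv:print(n,np.round([onz(e,S(*p),z) for p in uv],4).tolist())
P('walls open',.02,(673,151),(687,273)); Q('walls open S',.02,(476,43),(574,95))
P('stop front top',.036,(99,204),(113,343)); Q('stop front top S',.036,(77,372),(186,470))
P('valve tops caps',.063,(326,251),(371,246),(415,241),(460,237)); 
P('valve base rear/front bottom edge',.02,(490,273),(313,297))
P('gate end',.05,(470,338));Q('gate end S',.05,(476,216));P('pivot',.06,(298,334));Q('pivot',.06,(347,305))
a,b=np.array([onz(d,T(673,151),.02),onz(d,T(687,273),.02)]).mean(0),np.array([onz(d,T(99,204),.036),onz(d,T(113,343),.036)]).mean(0)
v=(b-a)[:2];print('len',np.linalg.norm(v),'dir',np.degrees(np.arctan2(v[1],v[0])))
E
python3 a.py
```

```text
walls open [[0.6094, -0.1342, 0.02], [0.545, -0.1404, 0.02]]
walls open S [[0.6071, -0.1316, 0.02], [0.545, -0.1411, 0.02]]
stop front top [[0.5759, 0.1622, 0.036], [0.5047, 0.1527, 0.036]]
stop front top S [[0.5747, 0.1648, 0.036], [0.5013, 0.1623, 0.036]]
valve tops caps [[0.5484, 0.0445, 0.063], [0.5511, 0.0223, 0.063], [0.5537, 0.0007, 0.063], [0.5559, -0.0215, 0.063]]
valve base rear/front bottom edge [[0.5442, -0.0384, 0.02], [0.531, 0.0528, 0.02]]
gate end [[0.5073, -0.027, 0.05]]
gate end S [[0.5069, -0.0244, 0.05]]
pivot [[0.5076, 0.0577, 0.06]]
pivot [[0.5052, 0.062, 0.06]]
len 0.29706855705905255 dir 97.1316743345021
```

```bash
cat >> h.py <<'E'
from scipy.spatial.transform import Rotation as Ro
O=np.array([.5568,.0250]);Y=np.radians(7.1)
ex=np.array([np.cos(Y),np.sin(Y)]);ey=np.array([-np.sin(Y),np.cos(Y)])
def w(x,y,z):return np.r_[O+ex*x+ey*y,z]
def row(pos,tilt,yaw=None,ref=None):
    """tilt deg: tip leading to +y rail; yaw deg turn of tool about vertical"""
    s=state();p0=s['tcp_pos'];R0=Ro.from_euler('xyz',s['eef_rot'])
    z=np.r_[ey*np.sin(np.radians(tilt)),-np.cos(np.radians(tilt))]
    yv=np.r_[ex,0];M=np.c_[np.cross(yv,z),yv,z]
    R=Ro.from_rotvec([0,0,np.radians(yaw or 0)])*Ro.from_matrix(M)
    print(np.round(R0.inv().apply(pos-p0),4),np.round((R0.inv()*R).as_rotvec(),4))
def rail(p):
    q=np.array(p[:2])-O;return np.round([q@ex,q@ey,p[2]],4)
E
python3 -c "
from h import *
print(w(.004,-.105,.12));row(w(.004,-.105,.14),10)"
```

```text
[ 0.57374748 -0.07870045  0.12      ]
[-0.577  -0.5749  0.0913] [-0.1071  0.1524  1.2209]
```

Emit:
step_arm(deltas="0 -0.577 -0.575 0.091 -0.107 0.152 1.221;0 -0.577 -0.575 0.091 -0.107 0.152 1.221;0 -0.577 -0.575 0.091 -0.107 0.152 1.221;0 -0.577 -0.575 0.091 -0.107 0.152 1.221;0 -0.577 -0.575 0.091 -0.107 0.152 1.221;0 -0.577 -0.575 0.091 -0.107 0.152 1.221;0 -0.577 -0.575 0.091 -0.107 0.152 1.221;0 -0.577 -0.575 0.091 -0.107 0.152 1.221;0 -0.577 -0.575 0.091 -0.107 0.152 1.221;0 -0.577 -0.575 0.091 -0.107 0.152 1.221;0 -0.577 -0.575 0.091 -0.107 0.152 1.221;0 -0.577 -0.575 0.091 -0.107 0.152 1.221;0 -0.577 -0.575 0.091 -0.107 0.152 1.221;0 -0.577 -0.575 0.091 -0.107 0.152 1.221;0 -0.577 -0.575 0.091 -0.107 0.152 1.221;0 -0.577 -0.575 0.091 -0.107 0.152 1.221;0 -0.577 -0.575 0.091 -0.107 0.152 1.221;0 -0.577 -0.575 0.091 -0.107 0.152 1.221;0 -0.577 -0.575 0.091 -0.107 0.152 1.221;0 -0.577 -0.575 0.091 -0.107 0.152 1.221")

```text
time: 2.35
tcp_pos: [0.5735, -0.0776, 0.1404]
eef_rot: [3.141, -0.175, 1.696]
contact_force: [-1.0, -0.3, 0.5]
grip_width: 0.0003
```

Run:
```python
from h import *
s=state();print(s['time'],rail(s['tcp_pos']),s['eef_rot'],s['contact_force'],s['grip_width'])
row(w(.004,-.105,.016),10)
for n in ['scene','wrist']: cv2.imwrite(f'pics/{n}1.png',get_image(n)['frame'][:,:,::-1])
```

```text
2.35 [ 0.0039 -0.1039  0.1404] [ 3.14134247 -0.17506391  1.69570528] [-0.96346352 -0.28804877  0.47308755] 0.0003445502781802882
[-2.270e-02  1.000e-04  1.224e-01] [ 0.0001 -0.0005  0.001 ]
```

View pics/scene1.png

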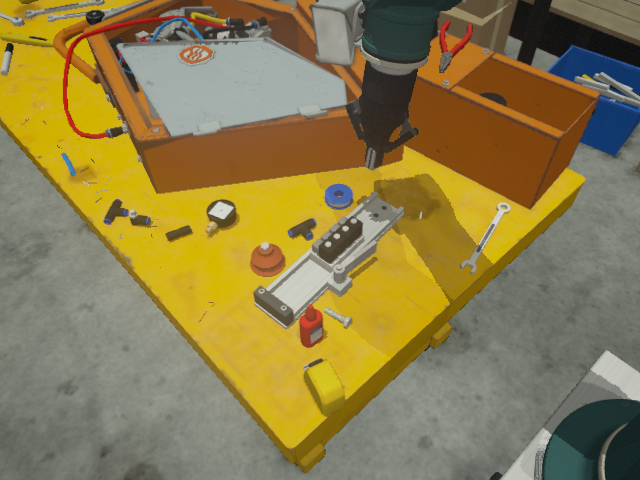

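View pics/wrist1.png

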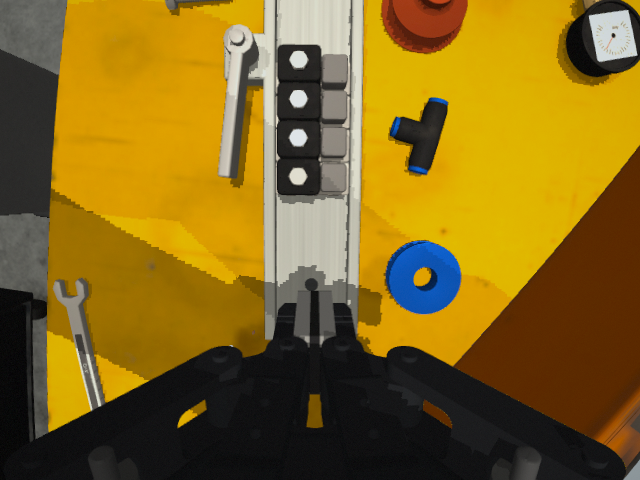

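Run:
```python
import cv2
f=cv2.imread('pics/scene1.png')
cv2.imwrite('pics/scz1.png',cv2.resize(f[60:180,320:440],None,fx=5,fy=5,interpolation=cv2.INTER_CUBIC))
```

```text
(no output)
```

View pics/scz1.png

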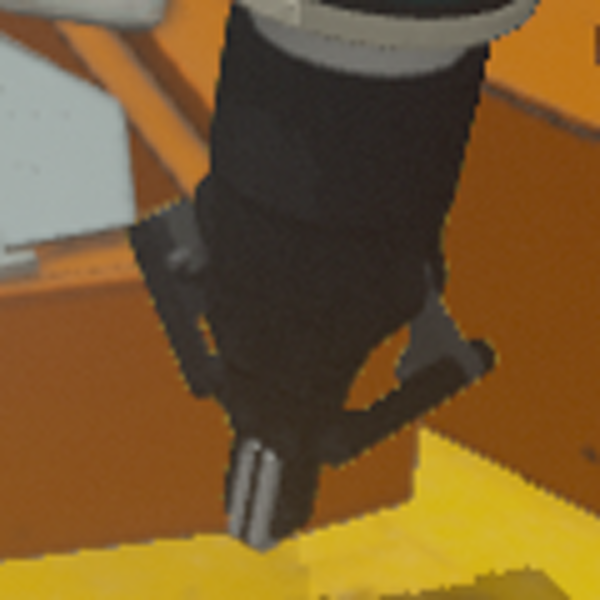

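Run:
```python
from h import *
e=get_image('scene');s=state();R=Ro.from_euler('xyz',s['eef_rot']).as_matrix();p=s['tcp_pos']
for z in [(490,355),(480,375),(335,460),(130,225),(205,390),(250,545)]:
    c,v=ray(e,(320+z[0]/5,60+z[1]/5)); t=((p-c)@R[:,0])/(v@R[:,0]); print(z,np.round(R.T@(c+t*v-p),4))
# barrel height: triangulate top centre
d=get_image('top')
for uv in [(347,305)]:
    c,v=ray(e,S(*uv)); P=w(-.046,.038,0)
    t=((P-c)[:2]@v[:2])/(v[:2]@v[:2]);print('barrel top',c+t*v,P)
```

```text
(490, 355) [ 0.     -0.0648 -0.0952]
(480, 375) [ 0.     -0.0633 -0.0878]
(335, 460) [ 0.     -0.0217 -0.0377]
(130, 225) [ 0.      0.0679 -0.0813]
(205, 390) [ 0.      0.03   -0.0387]
(250, 545) [0.     0.0028 0.0075]
barrel top [0.50835874 0.05898375 0.05423127] [0.50645587 0.05702295 0.        ]
```

Emit:
step_arm(deltas="0 -0.011 0 0.06 0 0 0;0 -0.023 0 0.122 0 0 0;0 -0.023 0 0.122 0 0 0;0 -0.023 0 0.122 0 0 0;0 -0.023 0 0.122 0 0 0")

```text
time: 3.05
tcp_pos: [0.5743, -0.0803, 0.0171]
eef_rot: [3.141, -0.174, 1.695]
contact_force: [0.2, -0.6, 1.6]
grip_width: 0.0001
```

Run:
```python
from h import *
s=state();print(s['time'],rail(s['tcp_pos']),s['eef_rot'],s['contact_force'],s['grip_width'])
row(w(.004,.033,.016),10)
for n in ['scene','wrist']: cv2.imwrite(f'pics/{n}2.png',get_image(n)['frame'][:,:,::-1])
```

```text
3.05 [ 0.0044 -0.1066  0.0171] [ 3.14100449 -0.17421197  1.69466076] [ 0.17953911 -0.58903463  1.64281746] 8.022637837233347e-05
[ 0.1373 -0.0004  0.0253] [ 0.0006  0.0003 -0.0001]
```

View pics/wrist2.png

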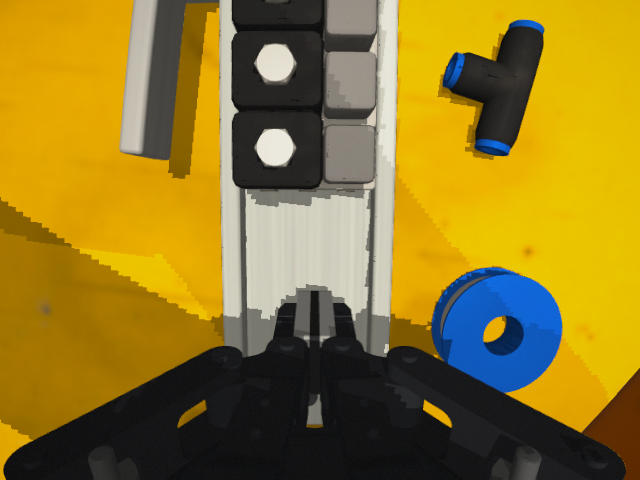

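Emit:
step_arm(deltas="0 0.005 0 0.001 0 0 0;0 0.01 0 0.002 0 0 0;0 0.015 0 0.003 0 0 0;0 0.019 0 0.0035 0 0 0;0 0.023 0 0.0042 0 0 0;0 0.026 0 0.0048 0 0 0;0 0.029 0 0.0053 0 0 0;0 0.032 0 0.0058 0 0 0;0 0.035 0 0.0063 0 0 0;0 0.038 0 0.0069 0 0 0;0 0.041 0 0.0074 0 0 0;0 0.044 0 0.0079 0 0 0;0 0.047 0 0.0084 0 0 0;0 0.05 0 0.009 0 0 0;0 0.053 0 0.0095 0 0 0;0 0.056 0 0.01 0 0 0;0 0.059 0 0.0105 0 0 0;0 0.062 0 0.0111 0 0 0;0 0.065 0 0.0116 0 0 0;0 0.068 0 0.0121 0 0 0")

```text
time: 5.15
tcp_pos: [0.5654, -0.0114, 0.0161]
eef_rot: [3.141, -0.174, 1.695]
contact_force: [0.6, -2.7, -2.2]
grip_width: 0.0
```

Run:
```python
from h import *
s=state();print(s['time'],rail(s['tcp_pos']),s['eef_rot'],s['contact_force'],s['grip_width'])
row(w(.004,.033,.016),10)
for n in ['scene','wrist']: cv2.imwrite(f'pics/{n}3.png',get_image(n)['frame'][:,:,::-1])
```

```text
5.15 [ 0.0041 -0.0372  0.0161] [ 3.14137773 -0.17448131  1.69457919] [ 0.62956003 -2.68729205 -2.15127051] 1.5829768584529645e-05
[ 0.0691 -0.0001  0.0123] [ 0.0002  0.0001 -0.0001]
```

View pics/wrist3.png

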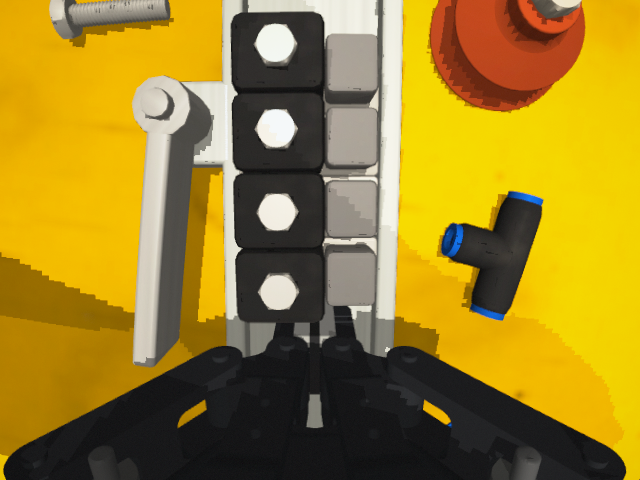

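View pics/scene3.png

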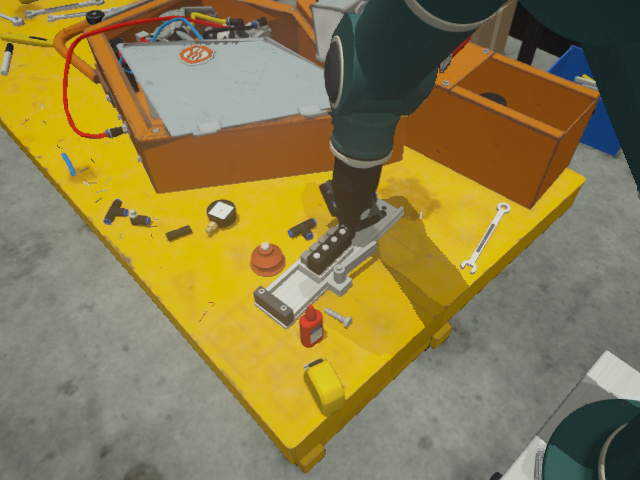

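The row moved as one, upright and closed up (wrist view, valve caps at x≈277, rear edge at v≈320). Continuing.

Emit:
step_arm(deltas="0 0.003 0 0.0005 0 0 0;0 0.006 0 0.001 0 0 0;0 0.009 0 0.0016 0 0 0;0 0.012 0 0.0021 0 0 0;0 0.015 0 0.0026 0 0 0;0 0.018 0 0.0032 0 0 0;0 0.021 0 0.0037 0 0 0;0 0.024 0 0.0042 0 0 0;0 0.027 0 0.0048 0 0 0;0 0.03 0 0.0053 0 0 0;0 0.033 0 0.0058 0 0 0;0 0.036 0 0.0063 0 0 0;0 0.039 0 0.0069 0 0 0;0 0.042 0 0.0074 0 0 0;0 0.045 0 0.0079 0 0 0;0 0.048 0 0.0085 0 0 0;0 0.051 0 0.009 0 0 0;0 0.054 0 0.0095 0 0 0;0 0.057 0 0.01 0 0 0;0 0.06 0 0.0106 0 0 0")

```text
time: 7.25
tcp_pos: [0.5579, 0.0491, 0.0161]
eef_rot: [3.141, -0.174, 1.695]
contact_force: [0.8, -3.8, 1.4]
grip_width: 0.0002
```

Run:
```python
from h import *
s=state();print(s['time'],rail(s['tcp_pos']),s['eef_rot'],s['contact_force'],s['grip_width'])
row(w(.004,.036,.016),10)
for n in ['scene','wrist']: cv2.imwrite(f'pics/{n}4.png',get_image(n)['frame'][:,:,::-1])
f=cv2.imread('pics/scene4.png');cv2.imwrite('pics/scz4.png',cv2.resize(f[180:350,240:420],None,fx=3.5,fy=3.5,interpolation=cv2.INTER_CUBIC))
```

```text
7.25 [0.0041 0.0237 0.0161] [ 3.14135988 -0.17444265  1.6946021 ] [ 0.77989284 -3.75857175  1.36812952] 0.0001544541611869178
[ 0.0121 -0.0001  0.0022] [ 0.0003  0.0001 -0.0001]
```

View pics/wrist4.png

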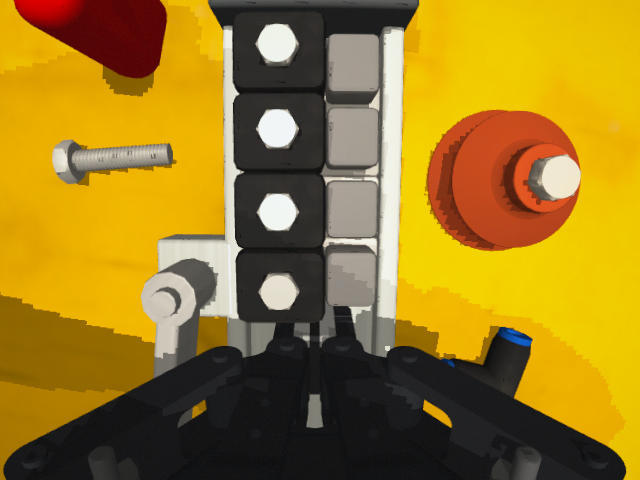

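View pics/scz4.png

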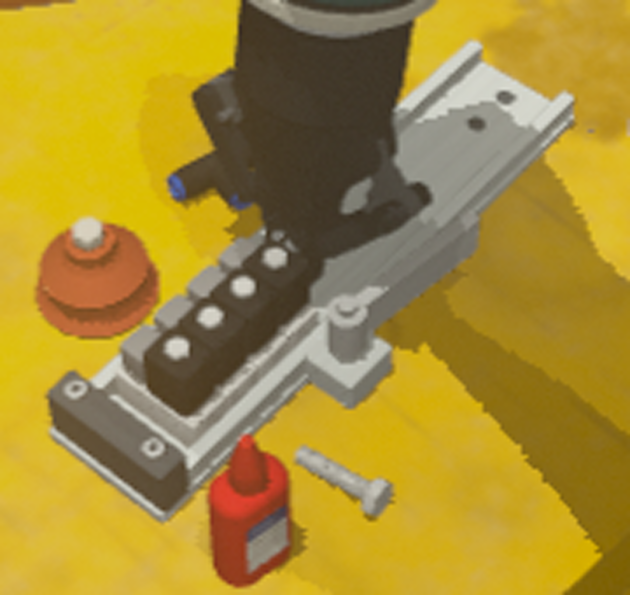

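Emit:
step_arm(deltas="0 0.0015 0 0.0003 0 0 0;0 0.003 0 0.0005 0 0 0;0 0.0045 0 0.0008 0 0 0;0 0.006 0 0.0011 0 0 0;0 0.007 0 0.0012 0 0 0;0 0.008 0 0.0014 0 0 0;0 0.009 0 0.0016 0 0 0")

```text
time: 8.05
tcp_pos: [0.5568, 0.0579, 0.016]
eef_rot: [3.141, -0.174, 1.694]
contact_force: [0.5, -3.8, 1.3]
grip_width: 0.0002
```

Emit:
step_arm(deltas="0 0.0005 0 0.0001 0 0 0;0 0.001 0 0.0002 0 0 0;0 0.0015 0 0.0003 0 0 0")

```text
time: 8.35
tcp_pos: [0.5567, 0.0593, 0.016]
eef_rot: [3.141, -0.174, 1.694]
contact_force: [0.7, -4.5, 1.1]
grip_width: 0.0002
```

Run:
```python
from h import *
s=state();print(s['time'],rail(s['tcp_pos']),s['contact_force'])
for n in ['scene','wrist']: cv2.imwrite(f'pics/{n}5.png',get_image(n)['frame'][:,:,::-1])
f=cv2.imread('pics/scene5.png');cv2.imwrite('pics/scz5.png',cv2.resize(f[230:350,240:400],None,fx=5,fy=5,interpolation=cv2.INTER_CUBIC))
```

```text
8.35 [0.0041 0.0341 0.016 ] [ 0.74047824 -4.5071692   1.09765082]
```

View pics/wrist5.png

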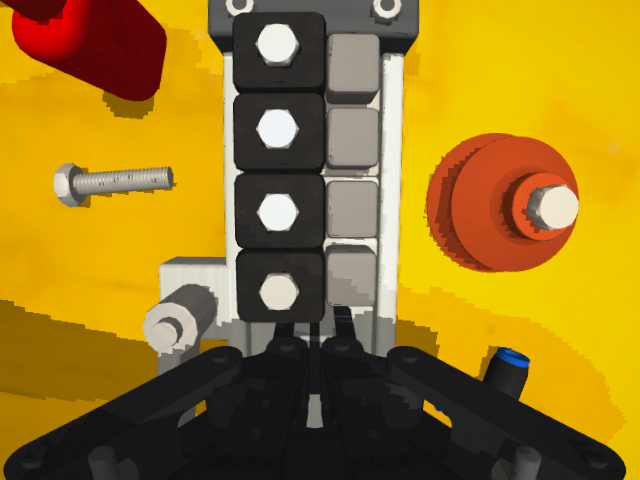

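View pics/scz5.png

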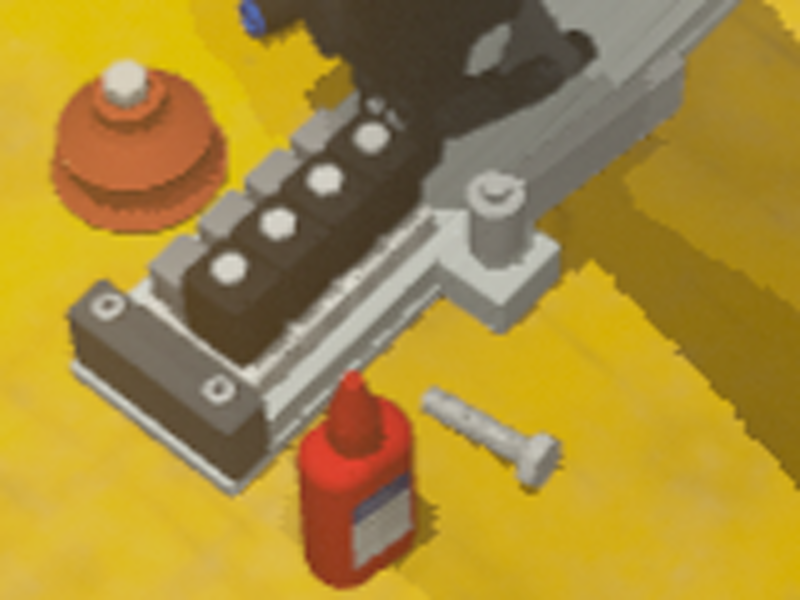

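Emit:
step_arm(deltas="0 0.001 0 0.0002 0 0 0;0 0.0015 0 0.0003 0 0 0;0 0.002 0 0.0004 0 0 0")

```text
time: 8.75
tcp_pos: [0.5564, 0.0614, 0.016]
eef_rot: [3.141, -0.174, 1.695]
contact_force: [0.1, -4.4, 2.3]
grip_width: 0.0002
```

Emit:
step_arm(deltas="0 0.0005 0 0.0001 0 0 0;0 0.001 0 0.0002 0 0 0;0 0.0015 0 0.0003 0 0 0")

```text
time: 9.05
tcp_pos: [0.5563, 0.0622, 0.016]
eef_rot: [3.141, -0.174, 1.694]
contact_force: [0.9, -10.8, 3.2]
grip_width: -0.0002
```

Emit:
step_arm(deltas="0 0.0005 0 0.0001 0 0 0;0 0.001 0 0.0002 0 0 0")

```text
time: 9.25
tcp_pos: [0.5564, 0.0624, 0.016]
eef_rot: [3.141, -0.173, 1.693]
contact_force: [0.9, -14.7, 4.3]
grip_width: 0.0003
```

Emit:
step_arm(deltas="0 0.0003 0 0 0 0 0;0 0.0003 0 0 0 0 0;0 0.0003 0 0 0 0 0")

```text
time: 9.55
tcp_pos: [0.5563, 0.0624, 0.016]
eef_rot: [3.141, -0.172, 1.693]
contact_force: [1.0, -14.2, 3.1]
grip_width: 0.0
```

Run:
```python
from h import *
s=state();print(s['time'],rail(s['tcp_pos']),s['contact_force'])
row(w(.004,-.06,.016),10);row(w(.004,-.09,.14),0)
for n in ['scene','wrist']: cv2.imwrite(f'pics/{n}6.png',get_image(n)['frame'][:,:,::-1])
f=cv2.imread('pics/scene6.png');cv2.imwrite('pics/scz6.png',cv2.resize(f[230:350,240:400],None,fx=5,fy=5,interpolation=cv2.INTER_CUBIC))
```

```text
9.55 [0.0041 0.0372 0.016 ] [  0.97296184 -14.24710342   3.12279395]
[-0.0957  0.     -0.0166] [ 0.001   0.0022 -0.0016]
[-0.104   0.0002 -0.144 ] [ 0.0009 -0.1723 -0.0017]
```

View pics/wrist6.png

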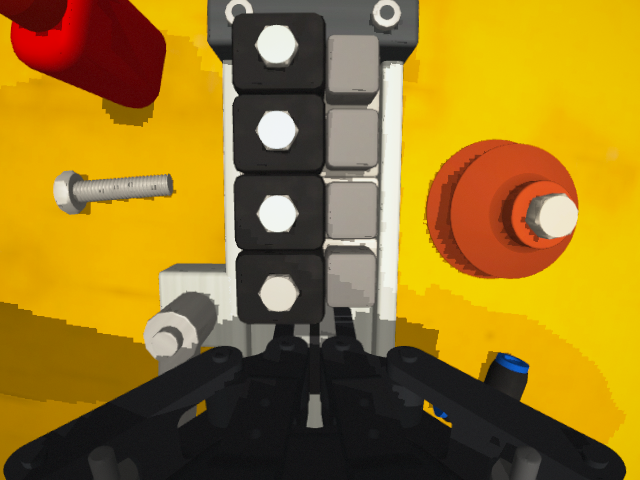

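View pics/scz6.png

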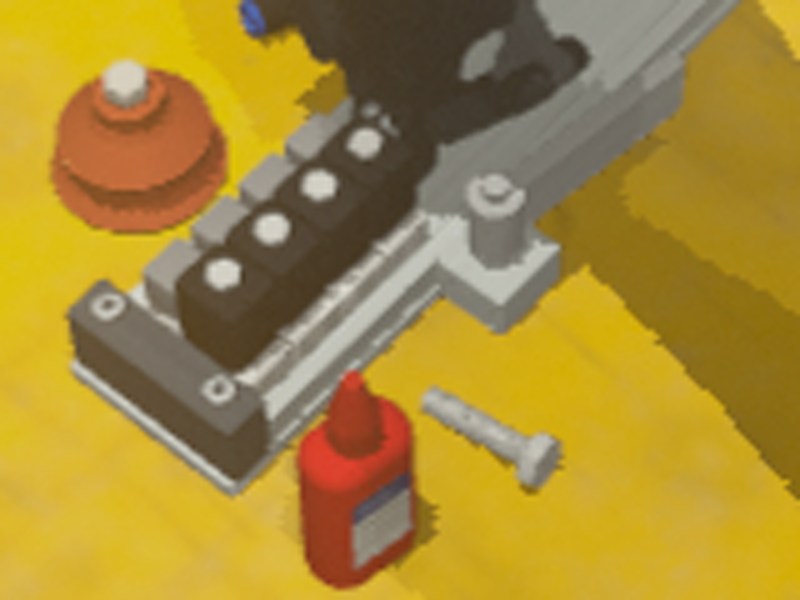

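Force has risen to a steady 14 N with position fixed at rail y = 37 mm, so the row is home. Backing away.

Emit:
step_arm(deltas="0 -0.02 0 -0.0035 0 0 0;0 -0.05 0 -0.009 0 0 0;0 -0.096 0 -0.017 0 0 0;0 -0.096 0 -0.04 0 0 0;0 -0.104 0 -0.09 0 -0.1 0;0 -0.104 0 -0.144 0 -0.172 0;0 -0.104 0 -0.144 0 -0.172 0;0 -0.104 0 -0.144 0 -0.172 0")

```text
time: 10.45
tcp_pos: [0.5723, -0.0608, 0.1408]
eef_rot: [3.139, -0.004, 1.696]
contact_force: [0.0, -0.1, -0.2]
grip_width: 0.0002
```

```bash
cat >> h.py <<'E'
def gp(g,r,d,z):
    th=-np.pi/2+g-.524;u=np.array([np.cos(th),np.sin(th)]);n=np.array([np.sin(th),-np.cos(th)])
    q=np.array([-.046,.038])+r*u+(.004+d)*n;return w(q[0],q[1],z)
E
python3 - <<'E'
from h import *
s=state();print(s['time'],rail(s['tcp_pos']),s['contact_force'])
P=gp(.4,.06,.03,.14);print(rail(P));row(P,0)
d=get_image('top');f=d['frame'][:,:,::-1]
cv2.imwrite('pics/top7.png',cv2.resize(f[180:300,220:420],None,fx=4,fy=4,interpolation=cv2.INTER_CUBIC))
for n in ['wrist']: cv2.imwrite(f'pics/{n}7.png',get_image(n)['frame'][:,:,::-1])
E
```

```text
10.45 [ 0.0048 -0.0871  0.1408] [ 0.04330879 -0.08086054 -0.18794593]
[-0.0872 -0.0173  0.14  ]
[ 0.0699 -0.0918  0.0008] [ 0.0023 -0.0036  0.0018]
```

View pics/wrist7.png

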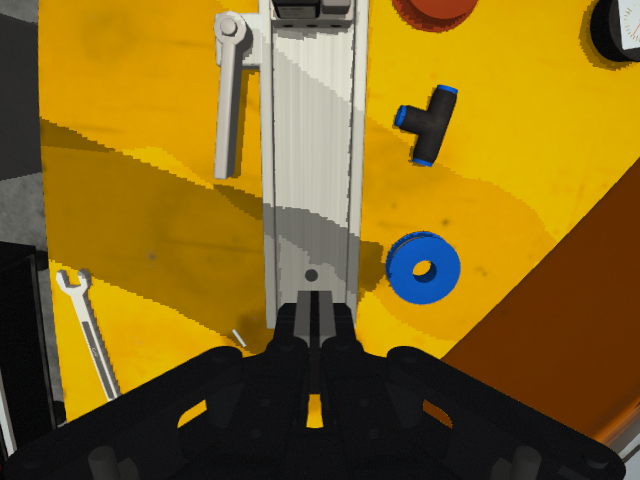

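View pics/top7.png

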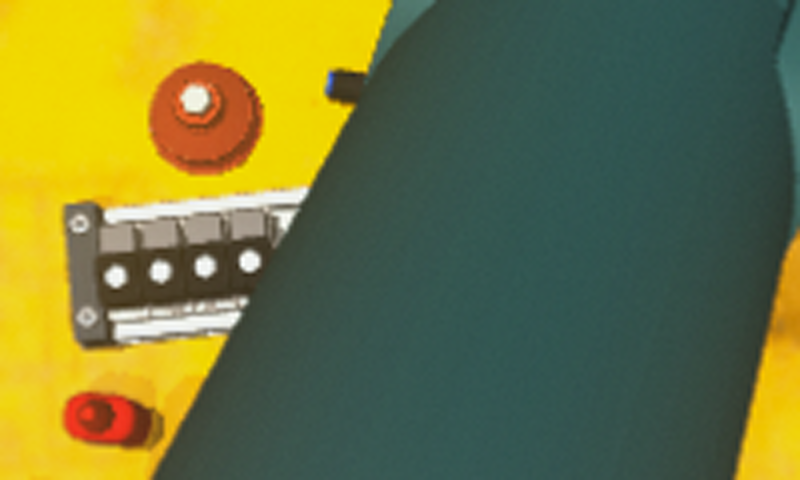

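Emit:
step_arm(deltas="0 0.07 -0.092 0 0 0 0;0 0.07 -0.092 0 0 0 0;0 0.07 -0.092 0 0 0 0;0 0.07 -0.092 0.05 0 0 0;0 0.07 -0.092 0.1 0 0 0;0 0.07 -0.092 0.11 0 0 0;0 0.07 -0.092 0.11 0 0 0;0 0.07 -0.092 0.11 0 0 0")

```text
time: 11.35
tcp_pos: [0.4724, -0.0044, 0.031]
eef_rot: [3.141, -0.002, 1.693]
contact_force: [0.4, 0.4, 0.8]
grip_width: 0.0
```

Run:
```python
from h import *
s=state();print(s['time'],rail(s['tcp_pos']),s['contact_force'])
d=get_image('top');f=d['frame'][:,:,::-1]
print('caps home', [rail(onz(d,T(*p),.063)).tolist() for p in [(116,275),(161,271),(205,266),(250,261)]])
for g in [.4,.6,.8,1,1.2,1.4,1.6,1.8,2.0,2.1]:
    P=gp(g,.06,.014,.031);print(g,rail(P),end=' ');row(P,0)
for n in ['wrist','scene']: cv2.imwrite(f'pics/{n}8.png',get_image(n)['frame'][:,:,::-1])
f=cv2.imread('pics/scene8.png');cv2.imwrite('pics/scz8.png',cv2.resize(f[180:350,240:420],None,fx=3.5,fy=3.5,interpolation=cv2.INTER_CUBIC))
```

```text
11.35 [-0.0874 -0.0187  0.031 ] [0.38045861 0.44955755 0.77127024]
caps home [[-0.0058, 0.1244, 0.063], [-0.0064, 0.1022, 0.063], [-0.0065, 0.0803, 0.063], [-0.0065, 0.0581, 0.063]]
0.4 [-0.0713 -0.0193  0.031 ] [-0.0008  0.0157  0.0005] [ 0.0021 -0.0026 -0.0008]
0.6 [-0.0594 -0.0232  0.031 ] [-0.0047  0.0276  0.0005] [ 0.0021 -0.0026 -0.0008]
0.8 [-0.047  -0.0246  0.031 ] [-0.0061  0.04    0.0005] [ 0.0021 -0.0026 -0.0008]
1 [-0.0345 -0.0236  0.031 ] [-0.0051  0.0525  0.0005] [ 0.0021 -0.0026 -0.0008]
1.2 [-0.0225 -0.0201  0.031 ] [-0.0015  0.0645  0.0006] [ 0.0021 -0.0026 -0.0008]
1.4 [-0.0114 -0.0142  0.031 ] [0.0043 0.0756 0.0006] [ 0.0021 -0.0026 -0.0008]
1.6 [-0.0017 -0.0063  0.031 ] [0.0122 0.0852 0.0006] [ 0.0021 -0.0026 -0.0008]
1.8 [0.0062 0.0033 0.031 ] [0.0219 0.0932 0.0007] [ 0.0021 -0.0026 -0.0008]
2.0 [0.012  0.0144 0.031 ] [0.033  0.099  0.0007] [ 0.0021 -0.0026 -0.0008]
2.1 [0.0141 0.0203 0.031 ] [0.0389 0.1011 0.0007] [ 0.0021 -0.0026 -0.0008]
```

View pics/wrist8.png

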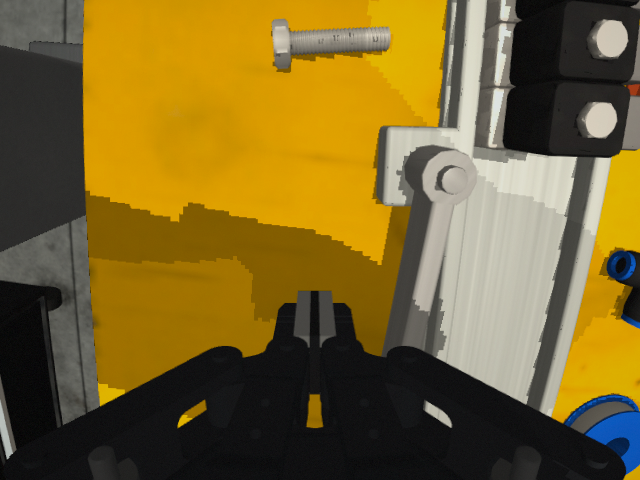

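View pics/scz8.png

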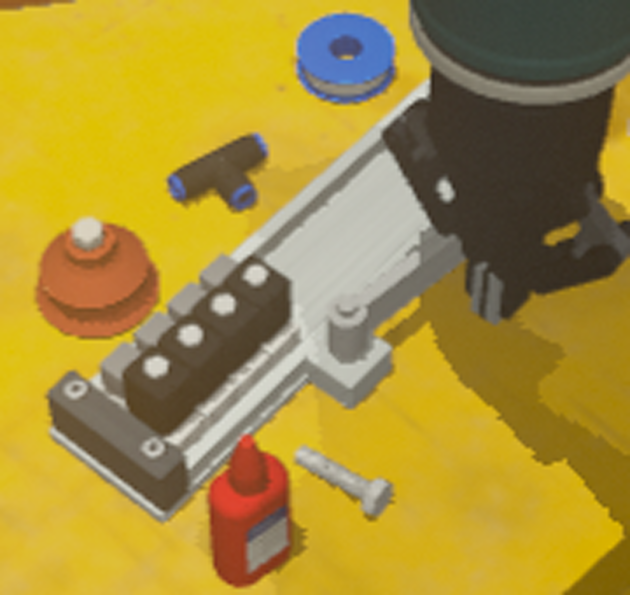

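The row caps measure y = 124.4, 102.2, 80.3 and 58.1 mm, which is home. The finger now stands outside the bar, so I'll sweep the gate along its arc.

Emit:
step_arm(deltas="0 -0.001 0.008 0 0 0 0;0 -0.001 0.016 0 0 0 0;0 -0.003 0.022 0 0 0 0;0 -0.005 0.028 0 0 0 0;0 -0.006 0.034 0 0 0 0;0 -0.006 0.04 0 0 0 0;0 -0.006 0.046 0 0 0 0;0 -0.005 0.0525 0 0 0 0;0 -0.0035 0.0585 0 0 0 0;0 -0.0015 0.0645 0 0 0 0;0 0.001 0.07 0 0 0 0;0 0.0043 0.0756 0 0 0 0;0 0.008 0.0805 0 0 0 0;0 0.0122 0.0852 0 0 0 0;0 0.017 0.0894 0 0 0 0;0 0.0195 0.0915 0 0 0 0;0 0.0219 0.0932 0 0 0 0")

```text
time: 13.2
tcp_pos: [0.5617, 0.0297, 0.0299]
eef_rot: [3.141, -0.002, 1.695]
contact_force: [-0.2, -1.1, -0.4]
grip_width: -0.0
```

Run:
```python
from h import *
s=state();print(s['time'],rail(s['tcp_pos']),s['contact_force'])
for n in ['wrist','scene']: cv2.imwrite(f'pics/{n}9.png',get_image(n)['frame'][:,:,::-1])
f=cv2.imread('pics/scene9.png');cv2.imwrite('pics/scz9.png',cv2.resize(f[180:350,240:420],None,fx=3.5,fy=3.5,interpolation=cv2.INTER_CUBIC))
```

```text
13.2 [0.0054 0.004  0.0299] [-0.15960507 -1.08393581 -0.37930881]
```

View pics/wrist9.png

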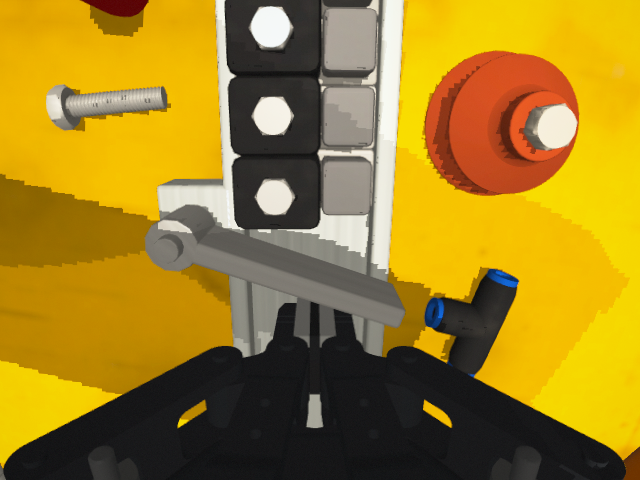

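View pics/scz9.png

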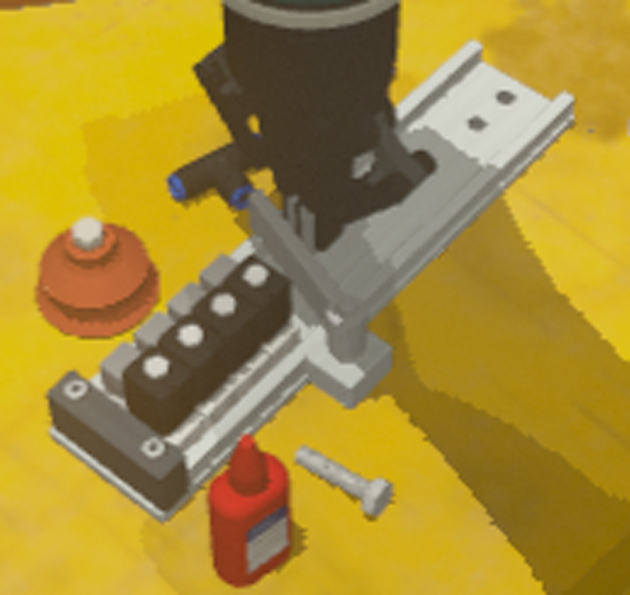

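Emit:
step_arm(deltas="0 0.003 0.002 0 0 0 0;0 0.006 0.003 0 0 0 0;0 0.009 0.005 0 0 0 0;0 0.012 0.006 0 0 0 0;0 0.014 0.007 0 0 0 0;0 0.016 0.007 0 0 0 0")

```text
time: 13.9
tcp_pos: [0.5667, 0.0463, 0.03]
eef_rot: [3.141, -0.002, 1.695]
contact_force: [0.8, -0.5, -0.0]
grip_width: 0.0002
```

Emit:
step_arm(deltas="0 0.001 0 0 0 0 0;0 0.002 0 0 0 0 0;0 0.003 0 0 0 0 0")

```text
time: 14.2
tcp_pos: [0.5662, 0.0491, 0.03]
eef_rot: [3.141, -0.002, 1.694]
contact_force: [-0.5, -0.8, -0.0]
grip_width: 0.0001
```

Emit:
step_arm(deltas="0 0.0005 0 0 0 0 0;0 0.001 0 0 0 0 0")

```text
time: 14.4
tcp_pos: [0.5661, 0.0495, 0.03]
eef_rot: [3.141, -0.002, 1.694]
contact_force: [1.8, -6.5, 0.5]
grip_width: 0.0
```

Force is rising to 6.5 N at rail y ≈ 23 mm, so the gate is at its stop. I'll push a little more, hold, and then look.

Emit:
step_arm(deltas="0 0.0005 0 0 0 0 0;0 0.001 0 0 0 0 0;0 0.001 0 0 0 0 0;0 0.001 0 0 0 0 0")

```text
time: 14.8
tcp_pos: [0.5661, 0.0495, 0.0301]
eef_rot: [3.141, -0.001, 1.693]
contact_force: [1.4, -9.3, -0.6]
grip_width: -0.0002
```

Emit:
step_arm(deltas="0 -0.005 0 0 0 0 0;0 -0.02 0 0 0 0 0;0 -0.06 0 0 0 0 0;0 -0.08 0 -0.03 0 0 0;0 -0.1 0 -0.08 0 0 0;0 -0.1 0 -0.13 0 0 0;0 -0.1 0 -0.13 0 0 0;0 -0.1 0 -0.13 0 0 0")

```text
time: 15.6
tcp_pos: [0.5788, -0.0491, 0.161]
eef_rot: [3.139, -0.003, 1.694]
contact_force: [0.6, -0.7, -1.1]
grip_width: -0.0
```

Run:
```python
from h import *
s=state();print(s['time'],rail(s['tcp_pos']),s['contact_force'])
for n in ['wrist','scene','top']: cv2.imwrite(f'pics/{n}10.png',get_image(n)['frame'][:,:,::-1])
f=cv2.imread('pics/scene10.png');cv2.imwrite('pics/scz10.png',cv2.resize(f[180:350,240:420],None,fx=3.5,fy=3.5,interpolation=cv2.INTER_CUBIC))
```

```text
15.6 [ 0.0126 -0.0763  0.161 ] [ 0.57761351 -0.74882069 -1.08975313]
```

View pics/wrist10.png

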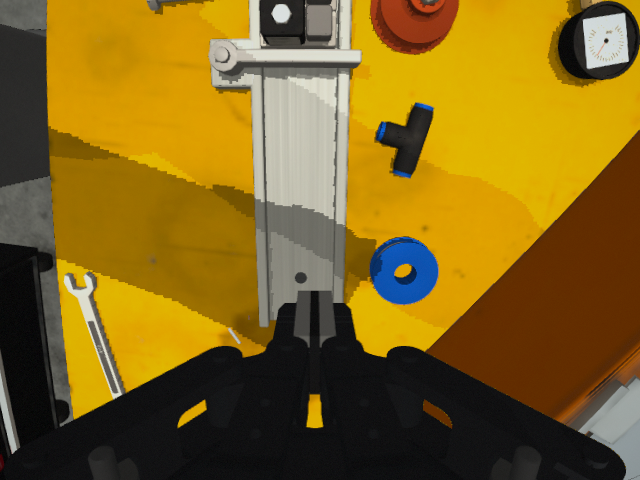

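View pics/scz10.png

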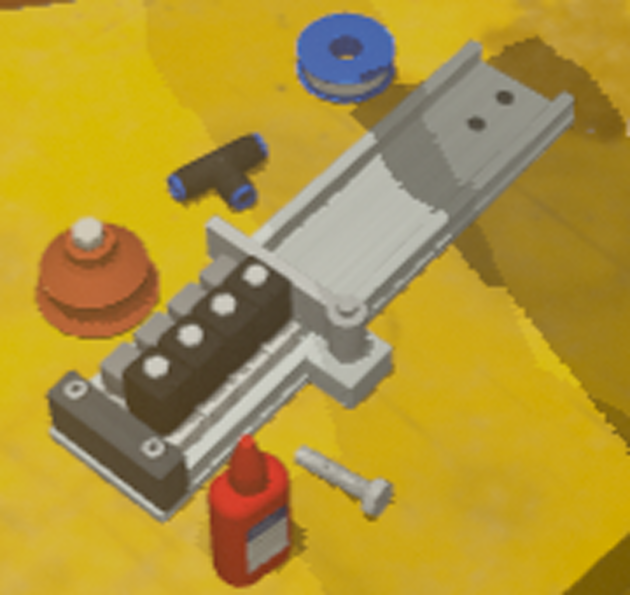

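The gate stands square across the rail (wrist view (222,55) to (358,58)) and the row is unchanged (scene). One angle check and then I'll hand in.

Run:
```python
from h import *
e=get_image('wrist')
a,b=[rail(onz(e,p,.05)) for p in [(250,66),(358,66)]]
print(a,b,'bar angle err deg',np.degrees(np.arctan2(*(b-a)[[1,0]])))
sign_off()
```

```text
[-0.0275  0.0324  0.05  ] [0.0383 0.0322 0.05  ] bar angle err deg -0.1741507692065907
the job is handed in; nothing more can be done
```

The row is home against the end stop, the gate is shut behind it, and the job is handed in at about 15.8 s of the 51 s allowed.

I pushed the four valves along the rail with the closed fingertips low behind the last valve. Pushing took about 4 N. At the stop the force settled at about 14 N and the tool stopped moving. Then I backed off, came round outside the gate bar, and swept it along its arc to its stop, where the force settled at about 9 N.

**Row:** before the gate move, the valve caps measured y = 124.4, 102.2, 80.3 and 58.1 mm in the rail frame. The home positions are 124, 102, 80 and 58 mm. After the gate closed I checked the row only by eye in the scene view, where it looked unchanged, upright and closed up.

**Gate:** in the wrist view the bar was about 0.2° from square across the rail.

**Everything else:** the bystanders looked unmoved in the pictures, though I did not measure them. The arm was clear of everything, about 0.16 m above the rail. No check failed or disagreed.

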